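Punch a pilot mark through a hanger strap

ROBOT

A 6-joint arm with a two-finger parallel gripper is mounted at the origin on a cart in front of the work surface, level with it; the furniture and walls round the work are solid. World frame = base frame: x ahead of the robot, y to its left, z up, the work surface at z = 0. Lengths are in mm, angles in rad, forces in N, time in s.
With the tool pointing down it reaches from about 275 to 850 mm from the base axis. Payload 5.2 kg.
Tool frame: the origin (TCP) lies at the very end of the fingers, on their centre line; the grasp point (between the pads) lies 19 mm behind it (arm.pinch_z is the distance from the TCP to the grasp point, in mm); z points along the fingers, y is the line along which they close (so a half turn about z gives the same grasp; the last joint's range is limited). The gripper opens to 85 mm and grips with 20 to 120 N. Pads are 22 mm wide; open, the fingers measure 114 mm over their backs; the gripper's body (76 mm by 85 mm) begins 54 mm behind the grasp point. The pads swing forward as they close: fully open they stand 13 mm farther back than shut.
Start: joints at [1.117, 0.259, 1.535, -0, 1.348, -0.203], TCP at [136.476, 532.803, 231.31] pointing down, gripper open.
Joint ranges: [-3.14, 3.14], [-0.91, 2.08], [0.19, 2.58], [-1.22, 4.36], [0.22, 2.71], [-3.12, 3.12]. Speed limits (rad/s): [2.57, 2.57, 3.14, 3.14, 3.14, 3.14].

INTERFACE

Orientations are given as a unit quaternion [x, y, z, w].
In Python, from plant import monitor, eyes, workorder, arm gives the robot as it stands. The module is installed in compiled form; this text tells all that it offers.
- The arm moves only by the shell command python3 -m pendant 'ROWS'. ROWS is JSON, a list of rows, each a list of 5 numbers: the shift along the tool's x, y, z scaled (see below), then the turn about the tool's z scaled (see below), then the opening in per cent of the stroke, from 0 (shut) to 100 (fully open). In form: [[dx, dy, dz, spin, hand], ...]. A call has 1 to 12 rows; each row is the pose to reach, as a shift and turn from the pose commanded when the call began, along the tool's axes at that moment; what a row does not reach only later rows make up. The controller multiplies each number of a shift by 0.5 m and each number of a turn by 90 degrees. A row lasts 1/10 s, in which the tool goes at most 50 mm and 8.59 degrees, less where a joint would pass 70% of its speed; a pose out of reach is approached as far as the arm can. A call with a number of a shift or a turn outside -1 to 1 is refused whole. A call with a gripper value outside its range is refused whole. The fingers move at their own pace and stop on an object; the grip force is fixed at half the most. Time passes only in rows, so rows that repeat a pose let the fingers close. It gives the time, the measured TCP pose, the force, the opening and the grip force at its end, in the units of the state.
- monitor.read_state(): the state, without advancing time (a new reading comes with each control period).
- eyes.get_image(name): name is "scene" or "top" or "wrist"; returns the picture (480x640x3 uint8, red, green, blue); there is no depth.
- eyes.camera_model(name): a dict with "K" (3x3 intrinsics, pixels), "distortion" ([k1, k2, p1, p2, k3] as OpenCV has them; the pictures are not rectified), "cam_to_world" (4x4, takes a point from camera to world coordinates). Camera axes: x right, y down, z forward; pixel columns grow to the right and rows downward; lengths in mm; the calibration is good to about 2 mm. A picture is of the moment at which its call begins: read the wrist's pose just before it. camera_model takes no time and is no camera call; for the wrist camera it gives the pose at the moment of the call.
- workorder.hand_in(): hands the job in; it is judged then, once.
The state is a dict: "t": time; "joint_pos": joint angles; "dq": joint speeds; "joint_torque": joint torques, N m; "position": TCP position; "tool_rot": TCP orientation; "wrist_force": force on the tool from outside, world axes, zero at the start; "moment": the same for the moment, N m; "opening": finger opening in mm; "finger_force": force on a finger pad.
Only numpy, scipy, OpenCV 4.12 (cv2) and the standard library are available. Lean on these libraries where they do the work, as an engineer would, in place of code of your own. Each camera call takes 0.05 s, during which the arm holds its last target. There are 200 camera calls.

TASK

The hanger strap on one side of this picture frame still has an empty screw hole. Take the automatic punch from its block, set its nose in that hole and press straight down, gently, just until it snaps and marks the wood, then stand it back in its hole in the block. Leave the frame and everything else lying where they are.

Things in the scene. Friction and masses are not known exactly. Their poses are not given: they have to be found in the camera images.
- punch: the punch as a whole; origin on its axis under the flange, z up. Its nose, 11 mm thick, a 90 degree cone with a flat end 6 mm wide, ends 33 to 47 mm below (screwed in or out, not measured: feel for contact). Pushed, it slides in: 4.5 N, then 1.5 N/mm; at 14.5 N, about 7 mm in, it trips with a snap that makes the mark and the push drops to about 8 N. 2 mm beyond is a solid stop
- punch_grip (a point): automatic punch, a hand tool standing point-down in the tool block: blue eight-sided barrel 20 mm across flats (two flats face the block's x within 9 degrees), steel cap, steel flange 28 mm across at its foot. This point is on its axis, half-way up the barrel: the place to grip, z up. The flange's underside is 40 mm below it and rests on the block's top; the cap ends 52 mm above it. About 0.35 kg
- block_hole (a point): centre of the mouth of the punch's hole, on top of a fixed wooden tool block, 44 x 116 mm, 52 mm high. The hole is 17.5 mm wide, goes through, slightly chamfered, near one end of the block. y runs along the row of holes; a bradawl with a brown handle, 25 mm thick, 118 mm high above the table, is fixed 64 mm away towards -y: close the fingers across the row, along x
- picture_frame: small wooden picture frame lying face down, loose, 160 x 210 mm, bars 40 mm wide, 22 mm high, about 0.9 kg. Origin: centre of its underside. Both bars along its x carry a brass strap hanger (24 mm wide, 5 mm thick, top 27 mm above the table), a steel ring at its +x end. The strap on the +y bar has both screws; that on the -y bar has one, near the ring, and its other hole is open
- screw_hole (a point): centre of the open screw hole, level with the strap's top, at [-26, -85, 27] mm of the frame. Countersunk at 90 degrees: 13 mm wide at the top, 5.2 mm at the bottom, 5 mm deep to the wood. The punch's cone seats in it with its end about 3.5 mm below the strap's top, and slides to the centre by itself if it comes within 3 mm; there it is held sideways, on the flat strap it slides
- mark (a point): surface of the bare wood at the bottom of the open screw hole, 22 mm above the frame's underside while untouched. The punch's point drives it down by 2 to 5 mm when it snaps in the hole
- masking_tape: roll of masking tape lying flat, 104 mm wide, 25 mm high, bystander; origin at the centre of its underside
- mix_cup: white paper cup, 57 mm wide, 48 mm high, bystander; origin at the centre of its underside
- amber_bottle: amber bottle with a blue cap, 27 mm wide, 66 mm high, bystander; origin at the centre of its underside
- grey_vial: grey glass vial with a black cap, 23 mm wide, 56 mm high, bystander; origin at the centre of its underside
- paint_tube: pale green and white paint tube lying flat, 40 x 136 x 27 mm, bystander; origin at the centre of its underside
Mind the look-alikes: they are no part of the job. Of the things that look like the punch, the smaller one is meant.

How it is judged:
By the outcome, as a careful person would: the job done as asked, in the order asked, and still so for the second after the job is handed in, with the robot touching nothing.
It also fails if it takes over 61 s, if anything falls off the work surface, if the arm or the gripper's body presses on something with over 40 N, if the wrist force passes 120 N, or if a joint passes its speed limit or range.

## Working session

There is one attempt and no reset: what is moved stays moved. The work goes in short steps, Python scripts to look and compute and a shell command to move; the robot and the scene stay as the last step left them, time stands still between calls to the robot, and variables do not carry over. Pictures are saved under pics/ and viewed, at most 10 in all, crops included, and the job is handed in when it is done.

```bash
mkdir -p pics
cat > h.py <<'E'
import numpy as np, cv2
from plant import monitor, eyes, workorder, arm
from scipy.spatial.transform import Rotation as R
def snap(n,f):
    im=eyes.get_image(n); cv2.imwrite('pics/'+f,im[:,:,::-1]); return im
def ray(n,px,z,m=None):
    m=m or eyes.camera_model(n); K=np.array(m['K']);T=np.array(m['cam_to_world'])
    u=cv2.undistortPoints(np.array([[px]],float),K,np.array(m['distortion']))[0,0]
    d=T[:3,:3]@[u[0],u[1],1]; o=T[:3,3]; return o+d*(z-o[2])/d[2]
def proj(n,P,m=None):
    m=m or eyes.camera_model(n); K=np.array(m['K']);T=np.linalg.inv(np.array(m['cam_to_world']))
    P=np.atleast_2d(np.array(P,float))
    return cv2.projectPoints(P,cv2.Rodrigues(T[:3,:3])[0],T[:3,3],K,np.array(m['distortion']))[0][:,0]
E
python3 - <<'E'
from h import *
snap('scene','s1.png');snap('top','t1.png')
s=monitor.read_state();print(s);print(arm.pinch_z)
for n in('scene','top','wrist'):print(np.round(eyes.camera_model(n)['cam_to_world'],3).tolist(), eyes.camera_model(n)['K'])
E
```

```text
{'t': 0.1, 'joint_pos': array([ 1.11722146e+00,  2.59246772e-01,  1.53599596e+00, -6.58999613e-05,
        1.34800665e+00, -2.02825678e-01]), 'dq': array([-0.00067294, -0.00136058, -0.00145604,  0.00033291,  0.00310356,
        0.00025393]), 'joint_torque': array([ 1.96874578e-03, -4.46969712e+01, -2.91246933e+01, -3.28242995e-04,
        6.37031451e-03, -2.38521557e-05]), 'position': array([136.2650106 , 532.34534555, 230.56144149]), 'tool_rot': array([ 1.25039102e-01,  9.92151468e-01, -7.94506728e-04, -2.36600415e-04]), 'wrist_force': array([ 0.30175335,  0.07909539, -0.65500107]), 'moment': array([-0.02645168,  0.02279416, -0.04273982]), 'finger_force': 0.0, 'opening': 84.97330675918985}
18.700000000000003
[[0.896, -0.24, 0.374, 170.098], [-0.444, -0.495, 0.747, -890.207], [0.006, -0.835, -0.55, 716.308], [0.0, 0.0, 0.0, 1.0]] [[519.59584539   0.         322.83301382]
 [  0.         519.59584539 232.0701219 ]
 [  0.           0.           1.        ]]
[[-0.025, -0.999, 0.037, 541.542], [-1.0, 0.024, -0.009, -20.62], [0.008, -0.037, -0.999, 1288.05], [0.0, 0.0, 0.0, 1.0]] [[549.31752404   0.         328.2161625 ]
 [  0.         549.31752404 246.38678195]
 [  0.           0.           1.        ]]
[[0.248, 0.929, 0.275, 67.265], [0.969, -0.237, -0.072, 551.548], [-0.001, 0.284, -0.959, 372.905], [0.0, 0.0, 0.0, 1.0]] [[333.93069236   0.         313.237782  ]
 [  0.         333.93069236 242.11710192]
 [  0.           0.           1.        ]]
```

View pics/s1.png

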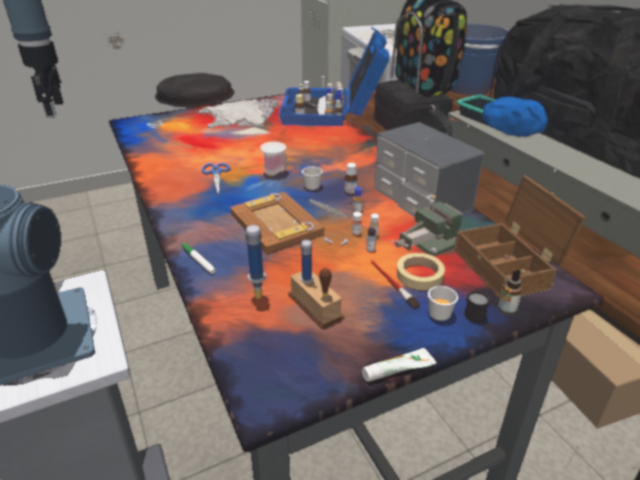

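View pics/t1.png

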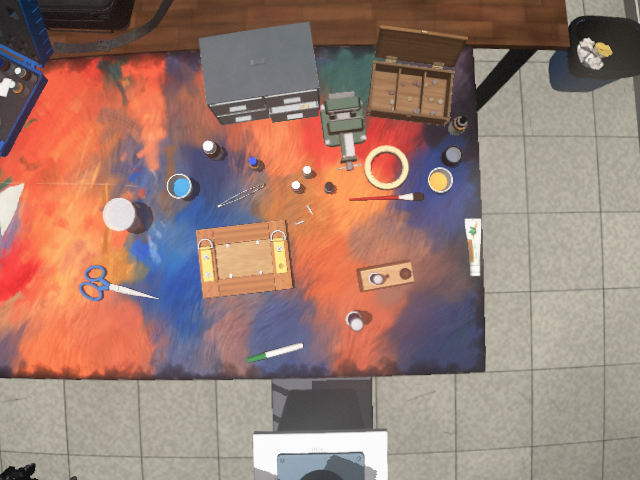

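Run:
```python
from h import *
t=cv2.imread('pics/t1.png');s=cv2.imread('pics/s1.png')
a=cv2.resize(t[210:310,190:300],(440,400),interpolation=cv2.INTER_CUBIC)
b=cv2.resize(t[250:340,340:420],(356,400),interpolation=cv2.INTER_CUBIC)
cv2.imwrite('pics/c1.png',np.hstack([a,b]))
for p in [(377,279),(355,321)]: print(ray('top',p,144))
for p in [(281,268)]: print(ray('top',p,27))
```

```text
[ 512.92832814 -130.34471838  144.        ]
[426.73571138 -82.25046339 144.        ]
[540.70258044  78.22212783  27.        ]
```

View pics/c1.png

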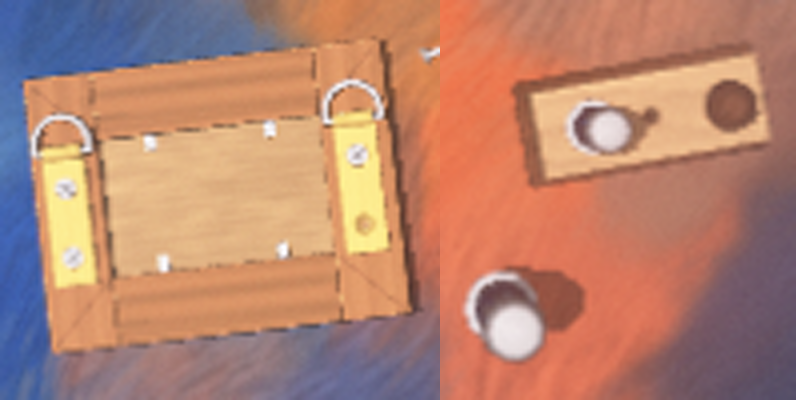

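Run:
```python
from h import *
c=[(528,93),(757,52),(772,142),(541,184)]
W=np.array([ray('top',((x-440)/4.45+340,y/4.444+250),52)[:2] for x,y in c]);print(W.round(1), np.linalg.norm(W-np.roll(W,-1,0),axis=1))
d=(W[0]+W[3]-W[1]-W[2]);d/=np.linalg.norm(d);print('block y dir',d, np.degrees(np.arctan2(d[1],d[0]))-90)
C=W.mean(0);print('C',C)
print('awl',ray('top',((730-440)/4.45+340,106/4.444+250),118))
print('cap',ray('top',((608-440)/4.45+340,130/4.444+250),144))
print('hole',ray('top',(190+365/4,210+224/4),27))
f=[(24,81),(380,40),(411,313),(54,352)]
F=np.array([ray('top',(190+x/4,210+y/4),22)[:2] for x,y in f]);print(F.round(1), np.linalg.norm(F-np.roll(F,-1,0),axis=1),F.mean(0))
fy=F[0]+F[3]-F[1]-F[2];fy/=np.linalg.norm(fy);fx=np.array([fy[1],-fy[0]]);print('fy',fy,'pred hole',F.mean(0)-26*fx-85*fy)
s=monitor.read_state();print(R.from_quat(s['tool_rot']).as_matrix().round(3))
```

```text
[[ 529.8 -100.8]
 [ 547.6 -217.9]
 [ 501.7 -224.2]
 [ 483.6 -106.2]] [118.4031759   46.36653271 119.42427934  46.52417369]
block y dir [-0.15084325  0.98855769] 8.675797340209812
C [ 515.6573528  -162.26834904]
awl [ 521.6485101  -193.52095002  118.        ]
cap [ 512.36002677 -131.90433424  144.        ]
hole [545.27759574  77.54460123  27.        ]
[[632.9 275. ]
 [651.3  67. ]
 [493.5  52.6]
 [475.4 260.2]] [208.81943266 158.53868206 208.38735073 158.21423592] [563.26440406 163.69735296]
fy [-0.08754746  0.99616035] pred hole [544.80576923  76.74748924]
[[-0.969  0.248 -0.001]
 [ 0.248  0.969 -0.002]
 [ 0.    -0.002 -1.   ]]
```

Candidates for the punch are the one in the block, at top (378,279) and scene (306,262), and the larger one standing free, at top (355,321) and scene (255,255). I choose the smaller one in the block. The crop confirms it: it shares the block with the bradawl. The open screw hole is at top (281,266), on the right-hand strap.

```bash
python3 -m pendant '[[-0.528,-0.55,0,0.744,100],[-0.528,-0.55,0,0.744,100],[-0.528,-0.55,0,0.744,100],[-0.528,-0.55,0,0.744,100],[-0.528,-0.55,0,0.744,100],[-0.528,-0.55,0,0.744,100],[-0.528,-0.55,0,0.744,100],[-0.528,-0.55,0,0.744,100],[-0.528,-0.55,0,0.744,100],[-0.528,-0.55,0,0.744,100]]'
cat >> h.py <<'E'
def delta(target):
    s=monitor.read_state();M=R.from_quat(s['tool_rot']).as_matrix()
    d=M.T@(np.array(target)-s['position']);print('pos',s['position'].round(1),'y',M[:,1].round(3),'yaw',np.degrees(np.arctan2(M[1,1],M[0,1])).round(2),'rows',(d/500).round(4),'F',s['wrist_force'].round(1),'open',round(s['opening'],1),'t',s['t'],'q6',s['joint_pos'][5].round(2))
E
python3 -c "
from h import *
delta([512,-131,231])"
```

```text
t: 1.1
position: [324.0, 200.5, 231.1]
tool_rot: [0.652, 0.758, -0.0, -0.0]
wrist_force: [-0.4, 0.3, 0.2]
opening: 85.6
finger_force: 0.0
pos [324.  200.5 231.1] y [ 0.989  0.15  -0.001] yaw 8.6 rows [-7.118e-01  2.727e-01 -3.000e-04] F [-0.4  0.3  0.2] open 85.6 t 1.1 q6 0.11
```

```bash
python3 -m pendant '[[-0.712,0.273,0,0,100],[-0.712,0.273,0,0,100],[-0.712,0.273,0,0,100],[-0.712,0.273,0,0,100],[-0.712,0.273,0,0,100],[-0.712,0.273,0,0,100],[-0.712,0.273,0,0,100],[-0.712,0.273,0,0,100],[-0.712,0.273,0,0,100],[-0.712,0.273,0,0,100],[-0.712,0.273,0,0,100]]'
python3 -c "
from h import *
snap('wrist','w1.png')
delta([512,-131,231])
print(proj('wrist',[[512,-131,144],[512,-131,92],[521.6,-193.5,118],[512,-131,52]]))"
```

```text
t: 2.2
position: [512.2, -128.3, 231.0]
tool_rot: [0.651, 0.759, 0.0, -0.001]
wrist_force: [-0.6, 0.8, 0.4]
opening: 85.5
finger_force: 0.0
pos [ 512.2 -128.3  231.2] y [ 0.988  0.154 -0.   ] yaw 8.84 rows [-0.0052 -0.0012  0.0005] F [-0.7  1.6 -0.5] open 85.4 t 2.25 q6 -0.61
[[310.77813717 252.48108399]
 [311.21515781 233.82388797]
 [310.99927044 313.39016053]
 [311.46149717 223.31109992]]
```

View pics/w1.png

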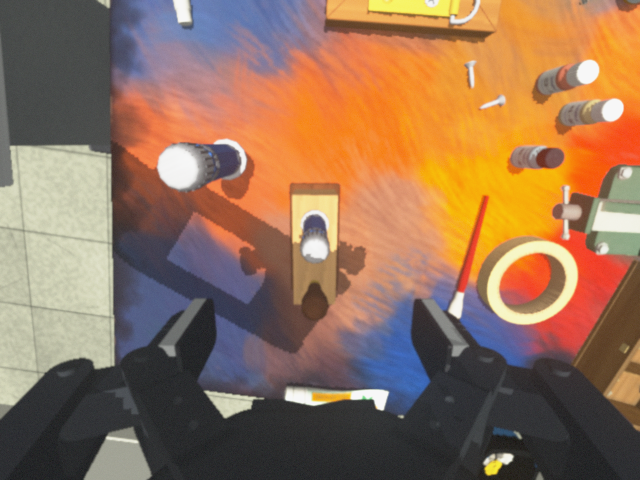

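```bash
python3 -c "
from h import *
im=cv2.imread('pics/w1.png');cv2.imwrite('pics/w1c.png',cv2.resize(im[160:340,240:400],(640,720)[:2],interpolation=cv2.INTER_CUBIC)[:600])
for p,z in [((315,247),144),((315,246.5),144),((315,223),57)]: print(ray('wrist',p,z))
print([ray('wrist',p,52).round(1) for p in [(291,184),(339,184),(338,305),(292,305)]])
delta([513,-130,231])"
```

```text
[ 514.37325305 -126.42549136  144.        ]
[ 514.31466712 -126.05311882  144.        ]
[ 515.19937906 -128.99626434   57.        ]
[array([486.8, -95.9,  52. ]), array([532.1, -88.9,  52. ]), array([ 553.5, -214.8,   52. ]), array([ 505.1, -222.3,   52. ])]
pos [ 512.2 -128.3  231.2] y [ 0.988  0.154 -0.   ] yaw 8.84 rows [-0.0035  0.0011  0.0005] F [-0.7  1.6 -0.5] open 85.4 t 2.25 q6 -0.61
```

View pics/w1c.png

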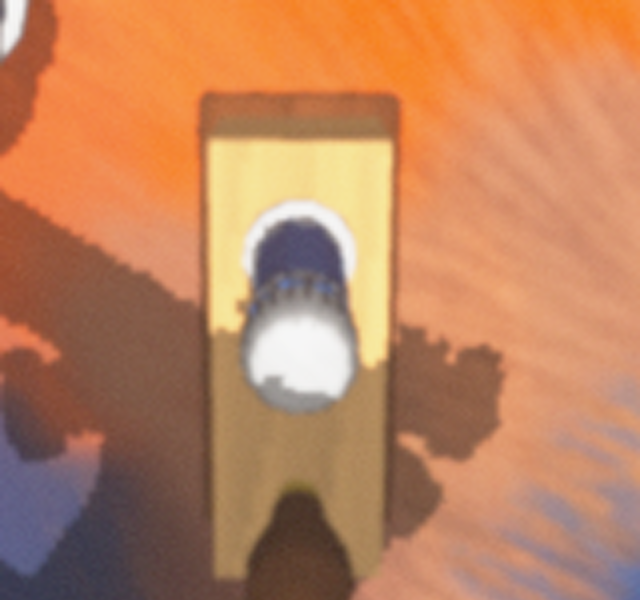

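```bash
python3 -m pendant '[[0,0.002,0.06,0,100],[0,0.002,0.12,0,100],[0,0.002,0.14,0,100],[0,0.002,0.14,0,100],[0,0.002,0.14,0,100]]'
python3 -c "
from h import *
delta([513.5,-129.8,78])"
```

```text
t: 2.75
position: [514.1, -130.0, 162.5]
tool_rot: [0.651, 0.759, 0.0, 0.001]
wrist_force: [0.4, -0.3, 0.4]
opening: 85.5
finger_force: 0.0
pos [ 514.1 -130.   162.5] y [0.988 0.152 0.001] yaw 8.72 rows [ 0.0007 -0.0014  0.169 ] F [ 0.4 -0.3  0.4] open 85.5 t 2.75 q6 -0.61
```

```bash
python3 -m pendant '[[0,0,0.05,0,100],[0,0,0.10,0,100],[0,0,0.15,0,100],[0,0,0.168,0,100],[0,0,0.168,0,100],[0,0,0.168,0,60],[0,0,0.168,0,30],[0,0,0.168,0,0],[0,0,0.168,0,0],[0,0,0.168,0,0],[0,0,0.168,0,0],[0,0,0.168,0,0]]'
python3 -c "
from h import *
delta([513.5,-129.8,78])"
```

```text
t: 3.95
position: [513.7, -130.5, 78.1]
tool_rot: [0.652, 0.759, 0.0, 0.0]
wrist_force: [-2.0, 0.2, 6.2]
opening: 19.5
finger_force: 58.6
pos [ 513.7 -130.5   78.1] y [0.989 0.151 0.001] yaw 8.67 rows [ 0.0015 -0.0002  0.0001] F [-2.   0.2  6.2] open 19.5 t 3.95 q6 -0.61
```

```bash
python3 -m pendant '[[0,0,-0.02,0,0],[0,0,-0.06,0,0],[0,0,-0.12,0,0],[0,0,-0.2,0,0],[0,0,-0.2,0,0],[0,0,-0.2,0,0],[0,0,-0.2,0,0]]'
python3 -c "
from h import *
delta([545,77.2,130])"
```

```text
t: 4.65
position: [512.4, -129.7, 175.9]
tool_rot: [0.652, 0.759, -0.0, -0.001]
wrist_force: [0.1, 1.0, -4.4]
opening: 19.7
finger_force: 59.0
pos [ 512.4 -129.7  175.9] y [ 0.989  0.151 -0.002] yaw 8.67 rows [0.3992 0.127  0.0922] F [ 0.1  1.  -4.4] open 19.7 t 4.65 q6 -0.61
```

```bash
python3 -m pendant '[[0.08,0.025,0,0,0],[0.18,0.057,0,0,0],[0.28,0.089,0,0,0],[0.36,0.115,0,0,0],[0.398,0.127,0,0,0],[0.398,0.127,0,0,0],[0.398,0.127,0.05,0,0],[0.398,0.127,0.09,0,0],[0.398,0.127,0.09,0,0],[0.398,0.127,0.09,0,0],[0.398,0.127,0.09,0,0],[0.398,0.127,0.09,0,0]]'
python3 -c "
from h import *
m=eyes.camera_model('wrist');im=snap('wrist','w2.png')
delta([545,77.2,130])
s=monitor.read_state();p=s['position'];M=R.from_quat(s['tool_rot']).as_matrix()
print(proj('wrist',[[545,77.2,27]]),proj('wrist',[p+M@[0,0,z] for z in(26,59,73)]))
cv2.imwrite('pics/w2c.png',cv2.resize(im[180:420,220:420,::-1],(500,600),interpolation=cv2.INTER_CUBIC))
"
```

```text
t: 5.85
position: [547.1, 75.6, 133.4]
tool_rot: [0.652, 0.758, 0.001, 0.001]
wrist_force: [-0.4, -0.5, -3.1]
opening: 19.1
finger_force: 59.2
pos [547.   75.7 133.3] y [0.989 0.15  0.002] yaw 8.65 rows [ 0.0036 -0.0035  0.0066] F [-0.3 -0.2 -3.7] open 19.4 t 5.9 q6 -0.22
[[309.11311454 239.22351208]] [[310.9981546  283.09398919]
 [311.31962343 262.39066301]
 [311.42903491 255.34701501]]
```

View pics/w2c.png

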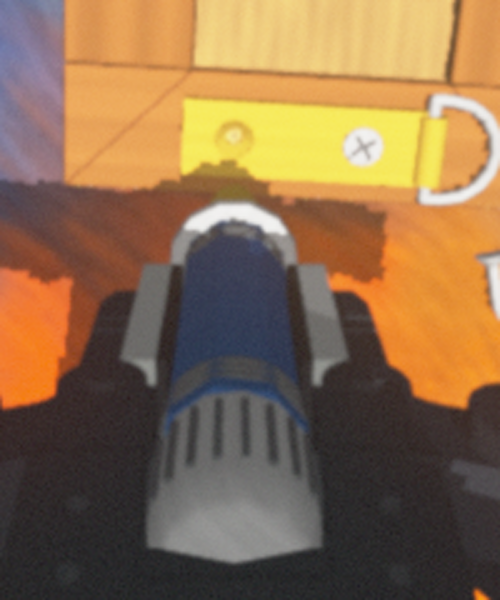

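```bash
python3 -c "
from h import *
s=monitor.read_state();p=s['position'];M=R.from_quat(s['tool_rot']).as_matrix()
a=np.linspace(0,2*np.pi,73)
for z in (26,21):
  for dx in (-4,-2,0,2,4):
    c=proj('wrist',[p+M@[dx+14*np.cos(t),14*np.sin(t),z] for t in a]);print(z,dx,c.min(0).round(1),c.max(0).round(1))
h=ray('wrist',(314,234.4),27);print(h,(M.T@(h-p)).round(2))
"
```

```text
26 -4 [285.5 265.9] [336.5 312.7]
26 -2 [285.4 262.4] [336.6 309.5]
26 0 [285.3 258.9] [336.6 306.3]
26 2 [285.3 255.3] [336.7 303. ]
26 4 [285.2 251.7] [336.8 299.7]
21 -4 [284.8 269.3] [337.1 317.1]
21 -2 [284.7 265.7] [337.2 313.9]
21 0 [284.6 262.1] [337.3 310.6]
21 2 [284.5 258.4] [337.4 307.3]
21 4 [284.4 254.8] [337.4 303.9]
[548.15631606  81.59553653  27.        ] [  5.72   1.82 106.32]
```

```bash
python3 -m pendant '[[0,0,0.02,0,0],[0,0,0.04,0,0],[0,0,0.06,0,0],[0,0,0.06,0,0],[0,0,0.06,0,0],[0,0,0.06,0,0]]'
python3 -c "
from h import *
im=snap('wrist','w3.png');sc=snap('scene','s3.png')
s=monitor.read_state();p=s['position'];M=R.from_quat(s['tool_rot']).as_matrix();delta([545,77.2,100])
a=np.linspace(0,2*np.pi,73)
for z in (26,21):
  for dx in (-4,-2,0,2):
    c=proj('wrist',[p+M@[dx+14*np.cos(t),14*np.sin(t),z] for t in a]);print(z,dx,c.min(0).round(1),c.max(0).round(1))
for dx in (-2,0,2,4,6,8): print(dx,proj('wrist',[p+M@[dx,0,p[2]-27]]))
A=cv2.resize(im[200:300,260:380],(480,400),interpolation=cv2.INTER_CUBIC)
q=proj('scene',[[547,76,40]])[0].astype(int);print(q)
B=cv2.resize(sc[q[1]-40:q[1]+20,q[0]-25:q[0]+20],(300,400),interpolation=cv2.INTER_CUBIC)
cv2.imwrite('pics/w3c.png',np.hstack([A,B])[:,:,::-1])
"
```

```text
t: 6.5
position: [546.6, 76.0, 102.4]
tool_rot: [0.652, 0.759, 0.0, 0.0]
wrist_force: [-0.3, -0.3, -4.6]
opening: 19.5
finger_force: 59.2
pos [546.7  76.  102.7] y [0.989 0.151 0.001] yaw 8.67 rows [ 0.0029 -0.0031  0.0054] F [-0.3 -0.7 -2.7] open 19.2 t 6.6 q6 -0.22
26 -4 [285.5 265.9] [336.5 312.7]
26 -2 [285.5 262.4] [336.6 309.5]
26 0 [285.4 258.9] [336.7 306.3]
26 2 [285.3 255.3] [336.7 303. ]
21 -4 [284.8 269.3] [337.1 317.1]
21 -2 [284.7 265.7] [337.2 313.9]
21 0 [284.6 262.1] [337.3 310.6]
21 2 [284.5 258.4] [337.4 307.3]
-2 [[311.47026076 256.82391291]]
0 [[311.4671017  254.07478017]]
2 [[311.46393053 251.31194302]]
4 [[311.4607472  248.53531576]]
6 [[311.45755166 245.74481221]]
8 [[311.45434388 242.94034563]]
[282 230]
```

View pics/w3c.png

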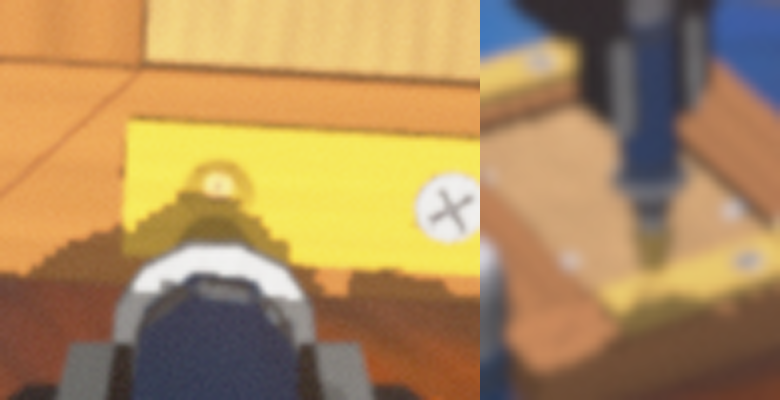

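```bash
python3 -m pendant '[[0.003,0.0004,0,0,0],[0.006,0.0004,0,0,0],[0.009,0.0004,0,0,0],[0.009,0.0004,0.002,0,0],[0.009,0.0004,0.004,0,0],[0.009,0.0004,0.004,0,0]]'
python3 -c "
from h import *
im=snap('wrist','w4.png');sc=snap('scene','s4.png')
s=monitor.read_state();p=s['position'];M=R.from_quat(s['tool_rot']).as_matrix();delta([545,77.2,100])
print(proj('scene',[p+M@[-1,0,z] for z in (26,59,66,73)]))
A=cv2.resize(im[210:285,260:360],(400,300),interpolation=cv2.INTER_CUBIC)
q=proj('scene',[[547,76,40]])[0].astype(int);print(q)
B=cv2.resize(sc[q[1]-30:q[1]+15,q[0]-25:q[0]+20],(300,300),interpolation=cv2.INTER_CUBIC)
cv2.imwrite('pics/w4c.png',np.hstack([A,B])[:,:,::-1])
"
```

```text
t: 7.2
position: [545.7, 80.4, 100.1]
tool_rot: [0.652, 0.759, -0.0, -0.0]
wrist_force: [-0.9, 0.2, -2.9]
opening: 19.1
finger_force: 59.2
pos [545.8  80.4 100.2] y [ 0.989  0.151 -0.   ] yaw 8.67 rows [-0.0061 -0.0026  0.0005] F [-0.1 -0.3 -3.3] open 19.6 t 7.3 q6 -0.21
[[280.99925021 217.44205818]
 [281.5333125  229.24496882]
 [281.64435917 231.70405588]
 [281.75464145 234.14790277]]
[282 230]
```

View pics/w4c.png

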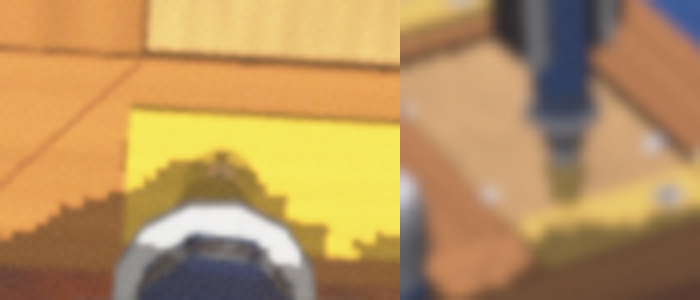

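```bash
python3 -m pendant '[[0.002,0.001,0.004,0,0],[0.002,0.001,0.007,0,0],[0.002,0.001,0.01,0,0],[0.002,0.001,0.014,0,0],[0.002,0.001,0.014,0,0],[0.002,0.001,0.014,0,0]]'
python3 -m pendant '[[0,0,0.002,0,0],[0,0,0.004,0,0],[0,0,0.006,0,0],[0,0,0.006,0,0],[0,0,0.006,0,0]]'
```

```text
t: 7.9
position: [546.1, 81.5, 93.2]
tool_rot: [0.652, 0.759, -0.0, -0.0]
wrist_force: [1.5, 0.1, -3.0]
opening: 19.4
finger_force: 59.2
t: 8.4
position: [546.2, 81.5, 90.3]
tool_rot: [0.652, 0.759, -0.0, -0.0]
wrist_force: [0.3, 0.7, -3.8]
opening: 19.1
finger_force: 59.2
```

```bash
python3 -m pendant '[[0,0,0.002,0,0],[0,0,0.004,0,0],[0,0,0.004,0,0],[0,0,0.004,0,0]]'
python3 -m pendant '[[0,0,0.002,0,0],[0,0,0.004,0,0],[0,0,0.004,0,0],[0,0,0.004,0,0]]'
```

```text
t: 8.8
position: [546.2, 81.5, 88.3]
tool_rot: [0.652, 0.759, -0.0, -0.0]
wrist_force: [0.5, -0.7, -4.0]
opening: 19.3
finger_force: 59.2
t: 9.2
position: [546.6, 81.2, 86.7]
tool_rot: [0.652, 0.759, 0.0, 0.001]
wrist_force: [-0.2, -2.7, 0.7]
opening: 19.6
finger_force: 59.7
```

```bash
python3 -m pendant '[[0,0,0.002,0,0],[0,0,0.002,0,0],[0,0,0.002,0,0]]';python3 -m pendant '[[0,0,0.002,0,0],[0,0,0.002,0,0],[0,0,0.002,0,0]]'
```

```text
t: 9.5
position: [546.7, 81.3, 85.8]
tool_rot: [0.652, 0.759, 0.0, 0.001]
wrist_force: [-0.6, -2.7, 3.5]
opening: 19.2
finger_force: 60.0
t: 9.8
position: [546.6, 81.4, 84.7]
tool_rot: [0.652, 0.759, 0.0, 0.0]
wrist_force: [0.1, -3.2, 5.3]
opening: 19.1
finger_force: 60.1
```

```bash
for i in 1 2 3; do python3 -m pendant '[[-0.002,0,0,0,0],[-0.002,0,0,0,0],[-0.002,0,0,0,0]]' | egrep 'posi|wrist'; done
```

```text
position: [546.7, 80.7, 84.6]
wrist_force: [-0.7, -1.7, 4.4]
position: [546.8, 80.3, 84.6]
wrist_force: [0.1, -0.8, 6.2]
position: [546.8, 79.7, 84.6]
wrist_force: [-0.5, 0.3, 5.3]
```

```bash
for i in 1 2 3; do python3 -m pendant '[[0,0,0.002,0,0],[0,0,0.002,0,0],[0,0,0.002,0,0]]' | egrep 'posi|wrist'; done
```

```text
position: [546.8, 79.8, 83.7]
wrist_force: [0.2, 1.3, 5.8]
position: [546.9, 79.8, 82.9]
wrist_force: [-0.8, 1.4, 6.7]
position: [546.9, 79.8, 82.1]
wrist_force: [-1.3, 1.2, 9.1]
```

```bash
for i in 1 2; do python3 -m pendant '[[0,0,0.001,0,0],[0,0,0.001,0,0],[0,0,0.001,0,0]]' | egrep 'posi|wrist'; done
```

```text
position: [547.0, 79.8, 81.7]
wrist_force: [-1.4, 1.9, 9.5]
position: [547.0, 79.8, 81.2]
wrist_force: [-1.4, 1.1, 10.2]
```

```bash
python3 -m pendant '[[0,0,0.001,0,0],[0,0,0.001,0,0],[0,0,0.001,0,0]]' | egrep 'posi|wrist'
```

```text
position: [547.0, 79.8, 80.8]
wrist_force: [-1.3, 1.3, 11.5]
```

```bash
python3 -m pendant '[[0,0,0.001,0,0],[0,0,0.001,0,0],[0,0,0.001,0,0]]' | egrep 'posi|wrist'
```

```text
position: [547.0, 79.8, 80.4]
wrist_force: [-2.3, 1.8, 10.9]
```

```bash
python3 -m pendant '[[0,0,0.001,0,0],[0,0,0.001,0,0],[0,0,0.001,0,0]]' | egrep 'posi|wrist'
```

```text
position: [546.9, 79.7, 79.2]
wrist_force: [0.5, 1.7, 3.7]
```

```bash
python3 -m pendant '[[0,0,-0.01,0,0],[0,0,-0.03,0,0],[0,0,-0.06,0,0],[0,0,-0.12,0,0],[0,0,-0.2,0,0],[0,0,-0.2,0,0],[0,0,-0.2,0,0],[0,0,-0.2,0,0]]'
python3 -c "
from h import *
delta([513.7,-130.5,178])"
```

```text
t: 13.9
position: [545.1, 78.6, 177.1]
tool_rot: [0.652, 0.759, -0.001, -0.002]
wrist_force: [-0.4, 0.2, -3.9]
opening: 19.6
finger_force: 59.4
pos [545.1  78.6 177.1] y [ 0.989  0.151 -0.004] yaw 8.67 rows [-0.4039 -0.125  -0.0015] F [-0.4  0.2 -3.9] open 19.6 t 13.9 q6 -0.21
```

```bash
python3 -m pendant '[[-0.08,-0.025,0,0,0],[-0.17,-0.053,0,0,0],[-0.26,-0.08,0,0,0],[-0.34,-0.105,0,0,0],[-0.39,-0.121,0,0,0],[-0.404,-0.125,0,0,0],[-0.404,-0.125,0,0,0],[-0.404,-0.125,0,0,0],[-0.404,-0.125,0,0,0],[-0.404,-0.125,0,0,0]]'
python3 -c "
from h import *
im=snap('wrist','w5.png')
delta([513.7,-130.5,78.1])"
```

```text
t: 14.9
position: [515.4, -129.2, 178.6]
tool_rot: [0.651, 0.759, 0.0, -0.0]
wrist_force: [0.7, 0.0, -3.0]
opening: 19.2
finger_force: 59.4
pos [ 515.4 -129.4  178.8] y [ 0.988  0.152 -0.   ] yaw 8.76 rows [-0.0017 -0.0038  0.2013] F [-0.3  0.2 -3.2] open 19.6 t 14.95 q6 -0.61
```

```bash
python3 -m pendant '[[0,-0.003,0.04,0,0],[0,-0.003,0.08,0,0],[0,-0.003,0.11,0,0],[0,-0.003,0.11,0,0],[0,-0.003,0.11,0,0],[0,-0.003,0.11,0,0]]'
python3 -c "
from h import *
delta([513.7,-130.5,78.1])"
```

```text
t: 15.55
position: [514.7, -130.9, 124.9]
tool_rot: [0.651, 0.759, 0.0, 0.001]
wrist_force: [0.0, 0.1, -3.6]
opening: 19.6
finger_force: 59.4
pos [ 514.7 -130.9  124.9] y [0.988 0.151 0.002] yaw 8.7 rows [ 0.0012 -0.002   0.0937] F [ 0.   0.1 -3.6] open 19.6 t 15.55 q6 -0.61
```

```bash
python3 -m pendant '[[0.001,-0.002,0.008,0,0],[0.001,-0.002,0.016,0,0],[0.001,-0.002,0.024,0,0],[0.001,-0.002,0.032,0,0],[0.001,-0.002,0.04,0,0],[0.001,-0.002,0.04,0,0]]'
python3 -c "
from h import *
delta([513.7,-130.5,78.1])"
```

```text
t: 16.15
position: [512.3, -130.2, 103.0]
tool_rot: [0.652, 0.759, -0.0, -0.001]
wrist_force: [-0.3, 0.2, -4.0]
opening: 19.6
finger_force: 59.4
pos [ 512.3 -130.2  103. ] y [ 0.989  0.151 -0.001] yaw 8.67 rows [-0.001   0.0028  0.0498] F [-0.3  0.2 -4. ] open 19.6 t 16.15 q6 -0.61
```

```bash
python3 -m pendant '[[0,0.002,0.008,0,0],[0,0.002,0.016,0,0],[0,0.002,0.024,0,0],[0,0.002,0.032,0,0],[0,0.002,0.04,0,0],[0,0.002,0.044,0,0],[0,0.002,0.044,0,0],[0,0.002,0.044,0,0]]'
python3 -c "
from h import *
delta([513.7,-130.5,78.1])"
```

```text
t: 16.95
position: [513.8, -130.3, 81.8]
tool_rot: [0.652, 0.759, 0.0, 0.0]
wrist_force: [0.4, -1.5, -4.6]
opening: 19.5
finger_force: 59.5
pos [ 513.8 -130.3   81.8] y [0.989 0.151 0.   ] yaw 8.67 rows [-0.0003 -0.0003  0.0075] F [ 0.4 -1.5 -4.6] open 19.5 t 16.95 q6 -0.61
```

```bash
for i in 1 2 3; do python3 -m pendant '[[0,0,0.002,0,0],[0,0,0.002,0,0],[0,0,0.002,0,0]]' | egrep 'posi|wrist'; done
```

```text
position: [513.8, -130.3, 80.9]
wrist_force: [-0.1, 0.3, -3.8]
position: [513.7, -130.3, 79.8]
wrist_force: [0.0, -0.9, -3.3]
position: [513.7, -130.2, 78.8]
wrist_force: [0.4, -0.4, -4.4]
```

```bash
for i in 1 2; do python3 -m pendant '[[0,0,0.001,0,0],[0,0,0.001,0,0],[0,0,0.001,0,0]]' | egrep 'posi|wrist'; done
```

```text
position: [513.7, -130.3, 78.3]
wrist_force: [-0.2, 0.4, -3.3]
position: [513.8, -130.4, 78.1]
wrist_force: [-1.0, 0.8, -0.1]
```

```bash
python3 -m pendant '[[0,0,0,0,30],[0,0,0,0,40],[0,0,0,0,60],[0,0,0,0,80],[0,0,0,0,90],[0,0,0,0,90],[0,0,0,0,90]]'
python3 -m pendant '[[0,0,-0.03,0,90],[0,0,-0.1,0,90],[0,0,-0.2,0,90],[0,0,-0.3,0,90],[0,0,-0.3,0,90],[0.1,0,-0.3,0,90],[0.2,0,-0.3,0,90],[0.2,0,-0.3,0,90],[0.2,0,-0.3,0,90]]'
python3 -c "
from h import *
im=snap('wrist','w6.png');delta([0,0,0])
m=proj('wrist',[[513,-131,52],[545,77,27]]).round();print(m)"
```

```text
t: 19.15
position: [513.8, -130.3, 77.8]
tool_rot: [0.652, 0.759, -0.0, -0.0]
wrist_force: [0.8, -0.7, -0.3]
opening: 76.6
finger_force: 0.0
t: 20.05
position: [498.4, -30.4, 227.7]
tool_rot: [0.651, 0.759, -0.0, 0.0]
wrist_force: [-0.1, 0.5, -0.6]
opening: 76.9
finger_force: 0.0
pos [498.8 -31.4 227.7] y [0.988 0.152 0.   ] yaw 8.74 rows [ 0.2141 -0.9765  0.4551] F [-1.2  0.3 -0.2] open 76.7 t 20.1 q6 -0.44
[[311. 314.]
 [376. 114.]]
```

View pics/w6.png

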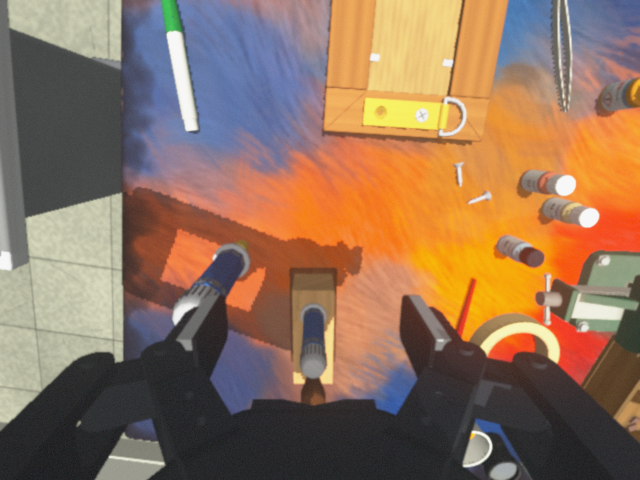

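```bash
python3 -m pendant '[[0.06,0.06,0,0,90],[0.1,0.1,0,0,90],[0.1,0.1,0.05,0,90],[0.1,0.1,0.1,0,90],[0.1,0.1,0.15,0,90],[0.1,0.1,0.15,0,90],[0.1,0.1,0.15,0,90]]'
python3 -c "
from h import *
delta([0,0,0]);im=snap('wrist','w7.png');q=proj('wrist',[[546,79,27]])[0].astype(int);print(q)
t=snap('top','t2.png');u=(281,266)
a=cv2.imread('pics/t1.png')[210:310,190:300];b=cv2.imread('pics/t2.png')[210:310,190:300]
A=cv2.resize(im[max(0,q[1]-30):,:,::-1][:60,max(0,q[0]-40):q[0]+40],(400,300),interpolation=cv2.INTER_CUBIC)
cv2.imwrite('pics/f.png',np.vstack([np.hstack([A,np.zeros((300,260,3),np.uint8)]),np.hstack([cv2.resize(x,(330,300),interpolation=cv2.INTER_CUBIC) for x in(a,b)])]))"
```

```text
t: 20.8
position: [540.8, 24.4, 152.7]
tool_rot: [0.652, 0.758, -0.0, -0.0]
wrist_force: [1.1, 0.3, 0.7]
opening: 77.0
finger_force: 0.0
pos [540.8  24.4 152.7] y [ 0.989  0.149 -0.001] yaw 8.58 rows [ 0.1131 -1.0766  0.3064] F [1.1 0.3 0.7] open 77.0 t 20.8 q6 -0.31
[327 169]
```

View pics/f.png

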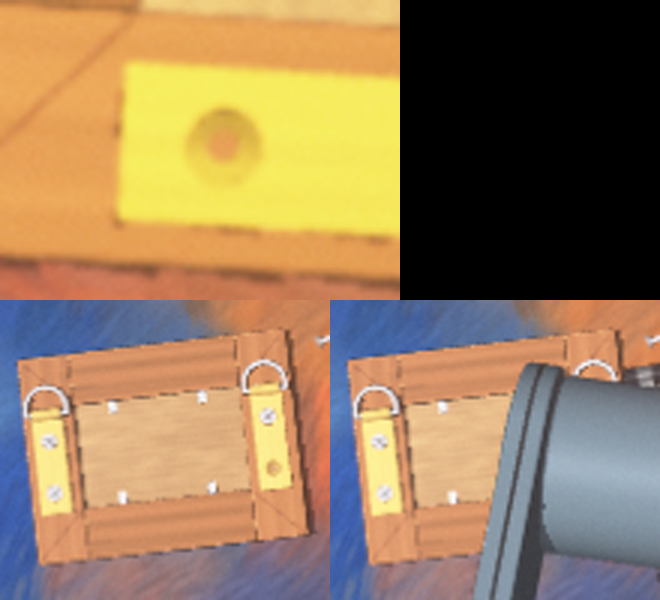

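The hole's bottom at crop (223,145) is now dark where it was pale wood before, and the force dropped at the snap. The frame hasn't moved, the punch stands in its block, and the hand is clear.

```bash
python3 -c "
from h import *
print(workorder.hand_in())"
```

```text
the job is handed in; nothing more can be done
None
```

The punch snapped once in the open screw hole and appears to have marked the wood; it is back in its hole in the block, the frame has not visibly moved, and the job is handed in at about 21 s.

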